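Put the spirit measures and the crocks away in two piles

TASK

First nest the three aluminium measures, mouth down as they are, in the middle of the round cork mat: the smallest, then the middle one over it, then the largest over both, each standing flat on the mat. Then stack the two stoneware crocks upright in the middle of the square tile, the wide one first and the narrow one centred on top of it. Let go of everything, and leave the can opener, bottle opener and corkscrew where they are.

Things in the scene. Friction and masses are not known exactly. Their poses are not given: they have to be found in the camera images.
- measure_s: thin-walled plain aluminium spirit measure (a straight round beaker), standing mouth down with its closed flat end up: 29 mm across the mouth and 26 mm across the closed top, 45 mm high, wall 2.5 mm, closed end 4 mm thick, so inside it is 24 mm across at the mouth (21 mm at the closed end) and 41 mm deep. About 30 g. Origin at the centre of the downward mouth; z up. The smallest of three.
- measure_m: thin-walled plain aluminium spirit measure (a straight round beaker), standing mouth down with its closed flat end up: 47 mm across the mouth and 44 mm across the closed top, 62 mm high, wall 2.5 mm, closed end 4 mm thick, so inside it is 42 mm across at the mouth (39 mm at the closed end) and 58 mm deep. About 60 g. Origin at the centre of the downward mouth; z up. The middle one of three.
- measure_l: thin-walled plain aluminium spirit measure (a straight round beaker), standing mouth down with its closed flat end up: 64 mm across the mouth and 61 mm across the closed top, 80 mm high, wall 2.5 mm, closed end 4 mm thick, so inside it is 59 mm across at the mouth (56 mm at the closed end) and 76 mm deep. About 110 g. Origin at the centre of the downward mouth; z up. The largest of three.
- crock_wide: squat oatmeal-coloured stoneware crock with a thin dark band and a flat, level lid, a solid cylinder 66 mm across and 44 mm high, about 280 g. Origin at the centre of its underside; z up.
- crock_narrow: narrower oatmeal-coloured stoneware crock, a solid cylinder 48 mm across and 48 mm high with a small 16 mm round knob on its fixed lid (knob top at 66 mm), about 180 g. Origin at the centre of its underside; z up.
- cork_mat: round cork mat, 120 mm across and 6 mm thick, fixed to the counter. Origin at the centre of its underside (on the counter).
- tile: square cream and white ceramic tile, 104 by 104 mm and 8 mm thick, fixed to the counter. Origin at the centre of its underside (on the counter).
- can_opener: avocado-green electric can opener, base about 130 by 120 mm, 220 mm high, standing at the left (+y) of the counter, loose, 1.6 kg. Not part of the job. Origin at the centre of its underside.
- bottle_opener: flat orange plastic bottle opener, about 110 by 38 mm and 10 mm high, lying loose at the far side of the counter. Not part of the job. Origin on the counter near its middle; x along it.
- corkscrew: corkscrew lying loose at the right (-y) of the counter: dark brown resin bar handle 90 mm long and 20 mm thick, with an 85 mm steel worm at right angles. Not part of the job. Origin on the counter under the middle of the handle; x along the worm, y along the handle.

How it is judged:
By the outcome, as a careful person would: the job done as asked, in the order asked, and still so for the second after the job is handed in, with the robot touching nothing.
It also fails if it takes over 136 s, if anything falls off the work surface, if the arm or the gripper's body presses on something with over 40 N, if the wrist force passes 120 N, or if a joint passes its speed limit or range.

ROBOT

A 6-joint arm with a two-finger parallel gripper is mounted at the origin on the work surface. World frame = base frame: x ahead of the robot, y to its left, z up, the work surface at z = 0. Lengths are in m, angles in rad, forces in N, time in s.
With the tool pointing down it reaches from about 0.25 to 0.775 m from the base axis. Payload 4 kg.
Tool frame: the origin (TCP) lies on the centre line of the jaws, within the pads' length; the fingertips stand 25 mm ahead of it and the grasp point (between the pads) lies 6 mm ahead of it; z points along the fingers, y is the line along which they close (so a half turn about z gives the same grasp; the last joint's range is limited). The gripper opens to 94 mm and grips with 3 to 60 N. Pads are 16 mm wide; open, the fingers measure 119 mm over their backs; the gripper's body (75 mm by 177 mm) begins 78 mm behind the grasp point.
Start: joints at [1.21, 0.087, 1.371, -0, 1.684, -0.103], TCP at [0.14, 0.532, 0.231] pointing down, gripper open.
Joint ranges: [-3.1, 3.1], [-0.76, 2.03], [0.27, 2.55], [-1.08, 4.22], [0.17, 2.65], [-2.57, 2.57]. Speed limits (rad/s): [2.79, 2.79, 3.14, 3.14, 3.14, 3.14].

INTERFACE

Orientations are given as [roll, pitch, yaw] about the fixed x, y, z axes, in that order (R = Rz(yaw) Ry(pitch) Rx(roll)).
In Python, from bench import sensors, optics, ticket gives the robot as it stands.
- The arm moves only by the tool send_rows, never from a script. Its argument "rows" is a list of rows, each a list of 6 numbers: the shift along the world's x, y, z in mm, then the turn, a rotation vector about the world's x, y, z in rad. In form: [[x, y, z, wx, wy, wz], ...]. A call has 1 to 8 rows; each row shifts and turns the commanded pose from where the row before left it; what a row does not reach is not made up. A row lasts 1/12 s, in which the tool goes at most 41.7 mm and 7.16 degrees, less where a joint would pass 70% of its speed; a pose out of reach is approached as far as the arm can. A call is refused whole if a number of a shift passes 41.7 or a number of a turn 0.125, either way. A call with a gripper value outside its range is refused whole. "grip" is the finger opening in mm, from 0 to 94, set as the call begins (left out, the last holds). The fingers move at their own pace and stop on an object; the grip force is fixed at half the most. Time passes only in rows, so rows that do not move let the fingers close. It gives the time, the measured TCP pose, the force, the opening and the grip force at its end, in the units of the state.
- sensors.get_obs(): the state, without advancing time (a new reading comes with each control period).
- optics.snapshot(name): name is "scene" or "top" or "wrist"; returns the picture (480x640x3 uint8, red, green, blue); there is no depth.
- optics.camera_model(name): a dict with "vertical_fov" (degrees; the focal length in pixels is half the picture's height over the tangent of half this angle, whatever the lens; pixels are square), "cx", "cy" (the principal point, pixels), "R" (3x3) and "t" (3): a world point X has camera coordinates R X + t. Camera axes: x right, y down, z forward; pixel columns grow to the right and rows downward; lengths in m; the calibration is good to about 2 mm. The wrist camera is an equidistant fisheye: a pixel r from the principal point sees the ray r / f radians off the axis. A picture is of the moment at which its call begins: read the wrist's pose just before it. camera_model takes no time and is no camera call; for the wrist camera it gives the pose at the moment of the call.
- ticket.close_job(): hands the job in; it is judged then, once.
The state is a dict: "time": time; "joint_positions": joint angles; "qvel": joint speeds; "joint_torque": joint torques, N m; "tool_pos": TCP position; "ee_rot": TCP orientation; "wrist_force": force on the tool from outside, world axes, zero at the start; "wrist_torque": the same for the moment, N m; "width": finger opening in m; "finger_force": force on a finger pad.
Only numpy, scipy, OpenCV 4.12 (cv2) and the standard library are available. Lean on these libraries where they do the work, as an engineer would, in place of code of your own. Each camera call takes 0.05 s, during which the arm holds its last target. There are 200 camera calls.

## Working session

There is one attempt and no reset: what is moved stays moved. The work goes in short steps, Python scripts to look and compute and a tool call to move; the robot and the scene stay as the last step left them, time stands still between calls to the robot, and variables do not carry over. Pictures are saved under pics/ and viewed, at most 14 in all, crops included, and the job is handed in when it is done.

Besides the shell and the picture viewer there is one more tool, called after "Emit:" by a JSON object that holds its "fn" and its "kwargs". send_rows: Moves the arm, as the interface text tells. Its arguments: {"type":"object","properties":{"rows":{"type":"array"},"grip":{"type":"number"}},"required":["rows"]}

```bash
mkdir -p pics; ls; python3 - <<'E'
from bench import sensors, optics
import cv2
print(sensors.get_obs())
for n in ["scene","top","wrist"]:
    m=optics.camera_model(n); print(n,m)
    cv2.imwrite(f"pics/{n}0.png",optics.snapshot(n)[:,:,::-1])
E
```

```text
pics
{'time': 0.0, 'joint_positions': array([ 1.20990420e+00,  8.79520958e-02,  1.37225092e+00, -2.44921299e-05,
        1.68357163e+00, -1.03058291e-01]), 'qvel': array([-0.0006762 , -0.00025258,  0.00079752,  0.00035977,  0.00060904,
        0.00025764]), 'joint_torque': array([ 3.31996789e-04, -3.40174341e+01, -3.02431440e+01,  7.18756858e-02,
        3.27566173e-02, -1.35870214e-04]), 'tool_pos': array([0.14005924, 0.53136279, 0.22930739]), 'ee_rot': array([-3.13941974e+00, -2.00260328e-04,  2.88375587e+00]), 'wrist_force': array([-0.67964174, -0.30166715,  0.6432016 ]), 'wrist_torque': array([-0.05959951,  0.01386134,  0.03338907]), 'finger_force': 0.0, 'width': 0.09423329680622593}
scene {'vertical_fov': 45.332667107716745, 'cx': 330.33825168416956, 'cy': 236.88464465707926, 'R': array([[ 0.65116917,  0.75893133, -0.00139648],
       [ 0.50214331, -0.43222124, -0.74902396],
       [-0.56906134,  0.48704008, -0.66254144]]), 't': array([-0.37311207, -0.25128407,  1.96409945])}
top {'vertical_fov': 55.03076625087354, 'cx': 325.1223101426933, 'cy': 238.72838402970436, 'R': array([[ 0.01262978, -0.99990405,  0.00569098],
       [-0.99172422, -0.01325327, -0.12770054],
       [ 0.12776371, -0.00403105, -0.99179644]]), 't': array([-0.01141256,  0.56582648,  1.23446004])}
wrist {'vertical_fov': 65.70646984690485, 'cx': 320.80465826949404, 'cy': 241.81535237283154, 'R': array([[ 0.25605147,  0.9666622 , -0.00135501],
       [ 0.93591091, -0.24755477,  0.25057416],
       [ 0.24188513, -0.06542806, -0.96809646]]), 't': array([-0.54968634, -0.02600625,  0.39016182])}
```

View pics/top0.png

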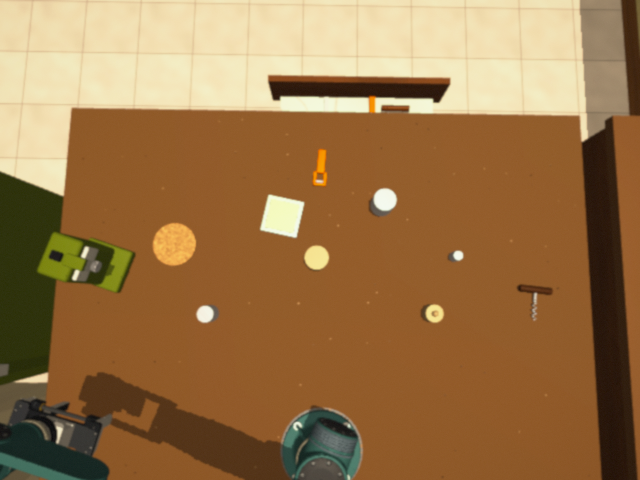

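View pics/scene0.png

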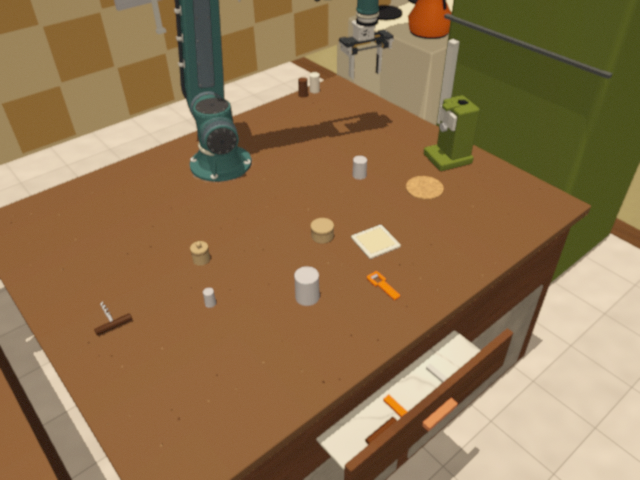

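The top view shows the mat (174,244), tile (283,216), measure_m (206,314), measure_s (457,256) and measure_l (384,200). The wide crock is at (317,258) and the narrow one at (434,313). The scene view agrees. Next I'll refine these positions in an enlarged crop.

```bash
cat > h.py <<'E'
import numpy as np, cv2
from bench import sensors, optics
def ray(m,u,v,fish=False):
    f=240/np.tan(np.radians(m["vertical_fov"]/2)); d=np.array([u-m["cx"],v-m["cy"]])/f
    if fish:
        r=np.linalg.norm(d); c=np.array([*(d/max(r,1e-9)*np.sin(r)),np.cos(r)])
    else: c=np.array([*d,1.])
    R=np.array(m["R"]); return -R.T@np.array(m["t"]), R.T@c
def pt(m,u,v,z,fish=False):
    o,d=ray(m,u,v,fish); return o+d*(z-o[2])/d[2]
def proj(m,X,fish=False):
    f=240/np.tan(np.radians(m["vertical_fov"]/2)); c=np.array(m["R"])@X+np.array(m["t"])
    if not fish: return m["cx"]+f*c[0]/c[2], m["cy"]+f*c[1]/c[2]
    r=np.hypot(c[0],c[1]); a=np.arctan2(r,c[2]); return m["cx"]+f*a*c[0]/r, m["cy"]+f*a*c[1]/r
E
python3 - <<'E'
from h import *
m=optics.camera_model("top"); im=cv2.imread("pics/top0.png"); g=cv2.cvtColor(im,cv2.COLOR_BGR2GRAY)
big=cv2.resize(im[185:335,145:475],None,fx=2.4,fy=2.4,interpolation=cv2.INTER_CUBIC)
for n,u,v,w,z,t in [("mat",174,244,30,.006,None),("tile",283,216,28,.008,None),("m",206,314,14,.062,170),("l",384,200,17,.08,170),("s",457,256,9,.045,170),("wide",317,258,16,.044,None),("narrow",434,313,13,.048,None)]:
    c=g[v-w:v+w+1,u-w:u+w+1]
    tt=t or cv2.threshold(c,0,255,cv2.THRESH_OTSU)[0]
    b=(c>tt).astype(np.uint8); k,lab,st,ce=cv2.connectedComponentsWithStats(b); i=1+np.argmax(st[1:,4])
    cn=cv2.findContours((lab==i).astype(np.uint8),0,1)[0][0]; (cx,cy),r=cv2.minEnclosingCircle(cn)
    p=pt(m,u-w+cx,v-w+cy,z); q=pt(m,u-w+ce[i][0],v-w+ce[i][1],z)
    s=np.linalg.norm(pt(m,u+1,v,z)-pt(m,u,v,z)); print(n,tt,p.round(4),q.round(4),"diam",2*np.sqrt(st[i,4]/np.pi)*s, "reach",np.hypot(*q[:2]), cv2.minAreaRect(cn)[2])
    cv2.circle(big,(int((u-w+ce[i][0]-145+.5)*2.4),int((v-w+ce[i][1]-185+.5)*2.4)),2,(0,0,255),-1)
cv2.imwrite("pics/crop1.png",big)
E
```

```text
mat 141.0 [0.5488 0.4214 0.006 ] [0.5497 0.4214 0.006 ] diam 0.11955966454829695 reach 0.6926514972205166 90.0
tile 172.0 [0.6344 0.1204 0.008 ] [0.6336 0.1196 0.008 ] diam 0.11837017913589752 reach 0.6447753260630018 12.994616508483887
m 170 [0.3588 0.3119 0.062 ] [0.3586 0.3118 0.062 ] diam 0.04485917477726977 reach 0.47519960475505757 90.0
l 170 [ 0.6704 -0.1634  0.08  ] [ 0.6701 -0.1631  0.08  ] diam 0.06189177470724702 reach 0.6896285543402152 90.0
s 170 [ 0.5249 -0.3675  0.045 ] [ 0.5248 -0.3672  0.045 ] diam 0.026547587852169405 reach 0.640509252367459 90.0
wide 162.0 [0.5146 0.0198 0.044 ] [0.5143 0.0194 0.044 ] diam 0.06568839574563465 reach 0.5146961073749713 90.0
narrow 154.0 [ 0.3676 -0.2997  0.048 ] [ 0.3672 -0.2994  0.048 ] diam 0.0479851335894217 reach 0.47374492479171654 45.0
```

View pics/crop1.png

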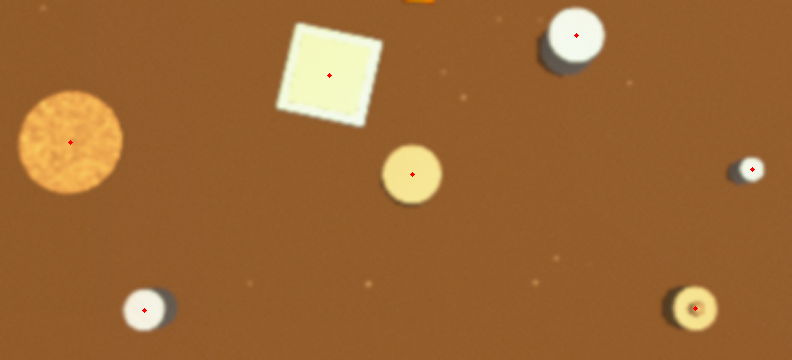

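Measured sizes match the known ones: mat 119.6 mm, M 44.9, L 61.9, S 26.5, wide crock 65.7 and narrow 48.0. I'll move towards measure_s now, turning to yaw ≈ 2.22, and check how much room the can opener leaves.

Emit:
{"fn": "send_rows", "kwargs": {"rows": [[14.8, -34.5, -1, 0, 0, -0.0255], [14.8, -34.5, -1, 0, 0, -0.0255], [14.8, -34.5, -1, 0, 0, -0.0255], [14.8, -34.5, -1, 0, 0, -0.0255], [14.8, -34.5, -1, 0, 0, -0.0255], [14.8, -34.5, -1, 0, 0, -0.0255], [14.8, -34.5, -1, 0, 0, -0.0255], [14.8, -34.5, -1, 0, 0, -0.0255]], "grip": 94}}

```text
time: 0.82
tool_pos: [0.2586, 0.2541, 0.2222]
ee_rot: [3.141, 0.0, 2.679]
wrist_force: [0.8, -0.6, 0.3]
width: 0.0944
finger_force: 0.0
```

Emit:
{"fn": "send_rows", "kwargs": {"rows": [[14.8, -34.5, -1, 0, 0, -0.0255], [14.8, -34.5, -1, 0, 0, -0.0255], [14.8, -34.5, -1, 0, 0, -0.0255], [14.8, -34.5, -1, 0, 0, -0.0255], [14.8, -34.5, -1, 0, 0, -0.0255], [14.8, -34.5, -1, 0, 0, -0.0255], [14.8, -34.5, -1, 0, 0, -0.0255], [14.8, -34.5, -1, 0, 0, -0.0255]]}}

```text
time: 1.48
tool_pos: [0.3771, -0.0221, 0.2144]
ee_rot: [3.141, 0.0, 2.474]
wrist_force: [1.2, 1.2, 0.5]
width: 0.094
finger_force: 0.0
```

Emit:
{"fn": "send_rows", "kwargs": {"rows": [[14.8, -34.5, -1, 0, 0, -0.0255], [14.8, -34.5, -1, 0, 0, -0.0255], [14.8, -34.5, -1, 0, 0, -0.0255], [14.8, -34.5, -1, 0, 0, -0.0255], [14.8, -34.5, -1, 0, 0, -0.0255], [14.8, -34.5, -1, 0, 0, -0.0255], [14.8, -34.5, -1, 0, 0, -0.0255], [14.8, -34.5, -1, 0, 0, -0.0255]]}}

```text
time: 2.15
tool_pos: [0.4956, -0.2979, 0.2058]
ee_rot: [3.142, -0.001, 2.27]
wrist_force: [0.5, 0.7, 0.5]
width: 0.0944
finger_force: 0.0
```

```bash
python3 - <<'E'
import cv2, numpy as np
a=cv2.imread("pics/top0.png")[215:305,25:145]; b=cv2.imread("pics/scene0.png")[85:175,405:505]
r=lambda x:cv2.resize(x,None,fx=3.6,fy=3.6,interpolation=cv2.INTER_CUBIC)
cv2.imwrite("pics/op.png",np.hstack([r(a),r(b)]))
E
```

```text
(no output)
```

View pics/op.png

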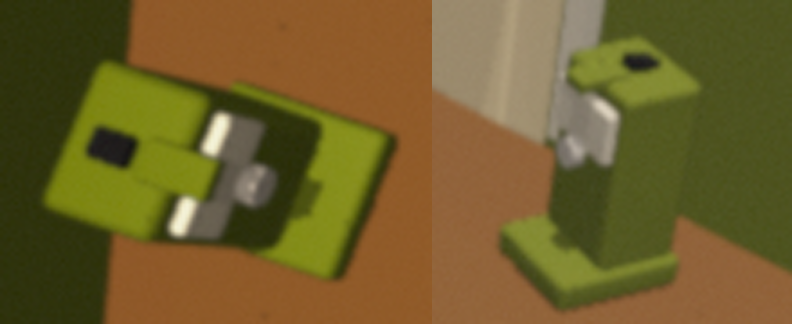

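The can opener's upper parts start at about y ≥ 0.53, and my gripper only reaches about y = 0.504 over the mat, so it clears. Next I'll hover over measure_s and check from the wrist.

Emit:
{"fn": "send_rows", "kwargs": {"rows": [[14.8, -34.5, -15, 0, 0, -0.025], [14.8, -34.5, -25, 0, 0, -0.025], [0, 0, -30, 0, 0, 0], [0, 0, -20, 0, 0, 0], [0, 0, 0, 0, 0, 0]], "grip": 60}}

```text
time: 2.57
tool_pos: [0.521, -0.3609, 0.1108]
ee_rot: [-3.139, -0.013, 2.221]
wrist_force: [-0.3, 0.1, -0.5]
width: 0.0644
finger_force: 0.0
```

```bash
cat >> h.py <<'E'
def wristblob(X,w,thr,name,z):
    "refine bright top centre near predicted X at height z"
    m=optics.camera_model("wrist"); im=optics.snapshot("wrist")[:,:,::-1].copy()
    g=cv2.cvtColor(im,cv2.COLOR_BGR2GRAY); u,v=proj(m,np.array(X),True); print("pred px",round(u),round(v))
    cv2.imwrite(f"pics/{name}.png",im); return m,im,g,u,v
E
python3 - <<'E'
from h import *
print(sensors.get_obs()["tool_pos"])
wristblob([.525,-.367,.045],0,0,"w1",.045)
E
```

```text
[ 0.52097743 -0.36089817  0.11080288]
pred px 319 278
```

View pics/w1.png

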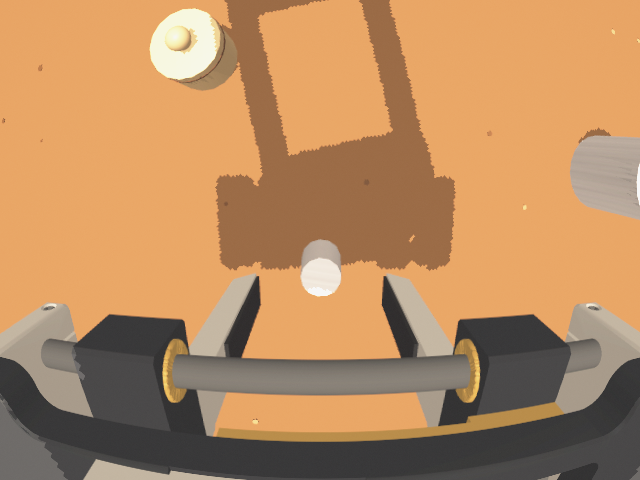

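The top of measure_s is at (321,277), as predicted, and centred between the fingers. Going down.

Emit:
{"fn": "send_rows", "kwargs": {"rows": [[2, -3, -20, 0, 0, 0], [2, -3, -20, 0, 0, 0], [0, 0, -20, 0, 0, 0], [0, 0, -10, 0, 0, 0], [0, 0, 0, 0, 0, 0], [0, 0, 0, 0, 0, 0]]}}

```text
time: 3.12
tool_pos: [0.5284, -0.3685, 0.0498]
ee_rot: [3.141, 0.001, 2.222]
wrist_force: [-0.4, -0.3, 0.5]
width: 0.0601
finger_force: 0.0
```

Emit:
{"fn": "send_rows", "kwargs": {"rows": [[-3, 1.5, -8, 0, 0, 0], [0, 0, -7, 0, 0, 0], [0, 0, 0, 0, 0, 0], [0, 0, 0, 0, 0, 0]]}}

```text
time: 3.45
tool_pos: [0.5247, -0.3668, 0.0332]
ee_rot: [-3.142, -0.001, 2.222]
wrist_force: [-0.0, 0.2, -0.7]
width: 0.0598
finger_force: 0.0
```

Emit:
{"fn": "send_rows", "kwargs": {"rows": [[0, 0, 0, 0, 0, 0], [0, 0, 0, 0, 0, 0], [0, 0, 0, 0, 0, 0], [0, 0, 0, 0, 0, 0], [0, 0, 0, 0, 0, 0], [0, 0, 0, 0, 0, 0], [0, 0, 0, 0, 0, 0]], "grip": 10}}

```text
time: 4.03
tool_pos: [0.525, -0.3671, 0.0335]
ee_rot: [3.141, 0.0, 2.222]
wrist_force: [0.2, 0.9, -0.0]
width: 0.0265
finger_force: 30.0
```

Emit:
{"fn": "send_rows", "kwargs": {"rows": [[0, 0, 15, 0, 0, 0], [0, 0, 30, 0, 0, 0], [0, 0, 35, 0, 0, 0], [1, 20, 35, 0, 0, 0], [1.2, 37.5, 0, 0, 0, 0], [1.2, 37.5, 0, 0, 0, 0], [1.2, 37.5, 0, 0, 0, 0], [1.2, 37.5, 0, 0, 0, 0]]}}

```text
time: 4.7
tool_pos: [0.5305, -0.1956, 0.1487]
ee_rot: [3.141, 0.001, 2.221]
wrist_force: [1.2, 0.7, -0.8]
width: 0.0265
finger_force: 30.0
```

Emit:
{"fn": "send_rows", "kwargs": {"rows": [[1.2, 37.5, 0, 0, 0, 0], [1.2, 37.5, 0, 0, 0, 0], [1.2, 37.5, 0, 0, 0, 0], [1.2, 37.5, 0, 0, 0, 0], [1.2, 37.5, 0, 0, 0, 0], [1.2, 37.5, 0, 0, 0, 0], [1.2, 37.5, 0, 0, 0, 0], [1.2, 37.5, 0, 0, 0, 0]]}}

```text
time: 5.37
tool_pos: [0.5399, 0.1048, 0.1485]
ee_rot: [3.141, 0.0, 2.222]
wrist_force: [1.3, 0.7, -0.0]
width: 0.0264
finger_force: 30.0
```

Emit:
{"fn": "send_rows", "kwargs": {"rows": [[1.2, 37.5, 0, 0, 0, 0], [1.2, 37.5, 0, 0, 0, 0], [1.2, 37.5, 0, 0, 0, 0], [1.2, 37.5, 0, 0, 0, 0], [1.2, 37.5, 0, 0, 0, 0], [1, 30, 0, 0, 0, 0], [1, 20, 0, 0, 0, 0], [0, 0, 0, 0, 0, 0]]}}

```text
time: 6.03
tool_pos: [0.5474, 0.3446, 0.1477]
ee_rot: [3.141, -0.002, 2.227]
wrist_force: [-0.7, -0.2, 0.2]
width: 0.0264
finger_force: 30.0
```

Emit:
{"fn": "send_rows", "kwargs": {"rows": [[1, 30, 0, 0, 0, 0], [1, 30, 0, 0, 0, 0], [0, 14, -20, 0, 0, 0], [0, 0, -20, 0, 0, 0], [0, 0, 0, 0, 0, 0], [0, 0, 0, 0, 0, 0]]}}

```text
time: 6.53
tool_pos: [0.5495, 0.413, 0.1064]
ee_rot: [-3.137, 0.0, 2.221]
wrist_force: [0.0, 0.1, 0.1]
width: 0.0265
finger_force: 30.0
```

```bash
python3 - <<'E'
from h import *
o=sensors.get_obs(); print(o["tool_pos"],o["ee_rot"])
m,im,g,u,v=wristblob([.5497,.4214,.006],0,0,"w2",.006)
for a in np.linspace(0,2*np.pi,24,endpoint=False):
    p=proj(m,np.array([.5497+.06*np.cos(a),.4214+.06*np.sin(a),.006]),True); cv2.circle(im,(int(round(p[0])),int(round(p[1]))),2,(255,0,0),-1)
cv2.imwrite("pics/w2.png",im)
E
```

```text
[0.54949434 0.41297877 0.1064171 ] [-3.13696316e+00  1.69575776e-04  2.22125568e+00]
pred px 328 242
```

View pics/w2.png

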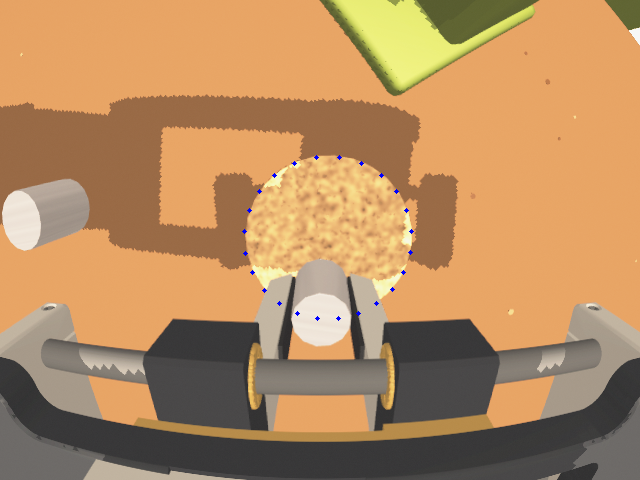

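My predicted mat outline fits the visible mat (centre about (328,233)), and the can opener is well clear. Lowering.

Emit:
{"fn": "send_rows", "kwargs": {"rows": [[0, 0, -20, 0, 0, 0], [0, 0, -20, 0, 0, 0], [0, 0, -8, 0, 0, 0], [0, 0, 0, 0, 0, 0], [0, 0, 0, 0, 0, 0], [0, 0, 0, 0, 0, 0]]}}

```text
time: 7.08
tool_pos: [0.5514, 0.4147, 0.0626]
ee_rot: [3.138, 0.0, 2.221]
wrist_force: [-0.3, 1.2, 0.0]
width: 0.0262
finger_force: 30.0
```

Emit:
{"fn": "send_rows", "kwargs": {"rows": [[-1.5, 6.5, -8, 0, 0, 0], [0, 0, -8, 0, 0, 0], [0, 0, -4, 0, 0, 0], [0, 0, 0, 0, 0, 0], [0, 0, 0, 0, 0, 0]]}}

```text
time: 7.5
tool_pos: [0.5485, 0.4209, 0.0398]
ee_rot: [-3.141, 0.0, 2.222]
wrist_force: [0.2, -0.7, 0.2]
width: 0.0259
finger_force: 30.0
```

Emit:
{"fn": "send_rows", "kwargs": {"rows": [[1, 0, -1, 0, 0, 0], [0, 0, 0, 0, 0, 0], [0, 0, 0, 0, 0, 0], [0, 0, 0, 0, 0, 0]]}}

```text
time: 7.83
tool_pos: [0.5498, 0.421, 0.0395]
ee_rot: [3.142, -0.0, 2.222]
wrist_force: [-0.6, -0.1, 0.5]
width: 0.0263
finger_force: 30.0
```

Emit:
{"fn": "send_rows", "kwargs": {"rows": [[0, 0, 0, 0, 0, 0], [0, 0, 0, 0, 0, 0], [0, 0, 0, 0, 0, 0], [0, 0, 0, 0, 0, 0], [0, 0, 20, 0, 0, 0], [0, 0, 30, 0, 0, 0], [0, 0, 35, 0, 0, 0]], "grip": 60}}

```text
time: 8.42
tool_pos: [0.5484, 0.4199, 0.1221]
ee_rot: [-3.135, -0.0, 2.222]
wrist_force: [0.7, 0.5, -0.4]
width: 0.0601
finger_force: 0.0
```

Emit:
{"fn": "send_rows", "kwargs": {"rows": [[-20, -11.5, 20, 0, 0, 0], [-32, -18, 10, 0, 0, 0], [-32, -18, 0, 0, 0, 0], [-32, -18, 0, 0, 0, 0], [-32, -18, 0, 0, 0, 0], [-25, -15, 0, 0, 0, 0], [-18, -10.5, 0, 0, 0, 0], [0, 0, -20, 0, 0, 0]], "grip": 80}}

```text
time: 9.08
tool_pos: [0.3581, 0.312, 0.1386]
ee_rot: [3.134, 0.0, 2.223]
wrist_force: [0.2, 0.9, -0.1]
width: 0.0798
finger_force: 0.0
```

Emit:
{"fn": "send_rows", "kwargs": {"rows": [[0, 0, -25, 0, 0, 0], [0, 0, 0, 0, 0, 0], [0, 0, 0, 0, 0, 0], [0, 0, 0, 0, 0, 0]]}}

```text
time: 9.42
tool_pos: [0.3594, 0.3123, 0.1104]
ee_rot: [3.14, 0.0, 2.222]
wrist_force: [0.5, -0.1, -0.5]
width: 0.0798
finger_force: 0.0
```

```bash
python3 - <<'E'
from h import *
o=sensors.get_obs(); print(o["tool_pos"],o["ee_rot"])
m,im,g,u,v=wristblob([.3586,.3118,.062],0,0,"w3",.062)
t=optics.camera_model("top"); i=optics.snapshot("top")[:,:,::-1]; p=proj(t,np.array([.5497,.4214,.051])); print(p)
x,y=int(p[0]),int(p[1]); c=cv2.resize(i[y-40:y+40,x-40:x+40],(480,480),interpolation=cv2.INTER_CUBIC)
cv2.circle(im,(int(u),int(v)),3,(0,0,255),-1)
cv2.imwrite("pics/w3.png",np.hstack([cv2.resize(im[:,100:540],(330,360)),cv2.resize(c,(360,360))]))
gg=cv2.cvtColor(i[y-12:y+13,x-12:x+13],cv2.COLOR_BGR2GRAY); gb=i[y-12:y+13,x-12:x+13,0]
b=(gb>150).astype(np.uint8); k,l,st,ce=cv2.connectedComponentsWithStats(b)
print(st[1:],[pt(t,x-12+a[0],y-12+a[1],.051).round(4) for a in ce[1:]])
E
```

```text
[0.3593599  0.31228636 0.11039745] [3.14039411e+00 9.11339545e-05 2.22166739e+00]
pred px 318 275
(np.float64(168.57609745029072), np.float64(241.88404334262037))
[[ 8  8 10 10 75]] [array([0.5504, 0.4205, 0.051 ])]
```

View pics/w3.png

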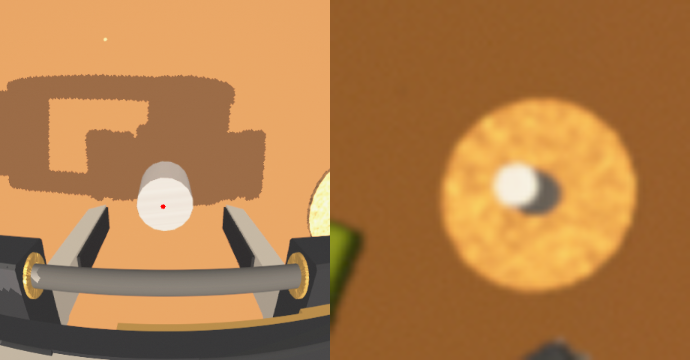

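measure_s stands on the mat at (0.550, 0.4205). measure_m is centred between the fingers, at the predicted spot. Grasping it.

Emit:
{"fn": "send_rows", "kwargs": {"rows": [[0, 0, -25, 0, 0, 0], [0, 0, -22, 0, 0, 0], [0, 0, -13, 0, 0, 0], [0, 0, -4, 0, 0, 0], [0, 0, 0, 0, 0, 0], [0, 0, 0, 0, 0, 0]]}}

```text
time: 10.02
tool_pos: [0.3597, 0.3125, 0.0466]
ee_rot: [3.14, 0.0, 2.222]
wrist_force: [0.1, -0.1, -0.7]
width: 0.0802
finger_force: 0.0
```

Emit:
{"fn": "send_rows", "kwargs": {"rows": [[0, 0, 0, 0, 0, 0], [0, 0, 0, 0, 0, 0], [0, 0, 0, 0, 0, 0], [0, 0, 0, 0, 0, 0], [0, 0, 0, 0, 0, 0], [0, 0, 0, 0, 0, 0], [0, 0, 0, 0, 0, 0]], "grip": 30}}

```text
time: 10.6
tool_pos: [0.3589, 0.312, 0.0457]
ee_rot: [3.141, 0.0, 2.222]
wrist_force: [-0.4, -0.3, 1.3]
width: 0.0455
finger_force: 30.0
```

Emit:
{"fn": "send_rows", "kwargs": {"rows": [[0, 0, 15, 0, 0, 0], [0, 0, 30, 0, 0, 0], [0, 0, 30, 0, 0, 0], [12, 7, 20, 0, 0, 0], [28, 16, 0, 0, 0, 0], [28, 16, 0, 0, 0, 0], [28, 16, 0, 0, 0, 0], [28, 16, 0, 0, 0, 0]]}}

```text
time: 11.27
tool_pos: [0.4838, 0.3836, 0.1402]
ee_rot: [-3.141, -0.0, 2.222]
wrist_force: [-0.0, 1.0, -0.3]
width: 0.0449
finger_force: 30.0
```

Emit:
{"fn": "send_rows", "kwargs": {"rows": [[28, 16, 0, 0, 0, 0], [22, 12, 0, 0, 0, 0], [12, 6.5, 0, 0, 0, 0], [5, 3, 0, 0, 0, 0], [0, 0, 0, 0, 0, 0], [0, 0, 0, 0, 0, 0], [0, 0, 0, 0, 0, 0], [0, 0, 0, 0, 0, 0]]}}

```text
time: 11.93
tool_pos: [0.549, 0.4202, 0.1408]
ee_rot: [3.142, -0.0, 2.222]
wrist_force: [0.1, 0.3, -0.4]
width: 0.0452
finger_force: 30.0
```

Emit:
{"fn": "send_rows", "kwargs": {"rows": [[1.4, 0, -15, 0, 0, 0], [0, 0, -20, 0, 0, 0], [0, 0, -10, 0, 0, 0], [0, 0, -8, 0, 0, 0], [0, 0, -8, 0, 0, 0], [0, 0, -8, 0, 0, 0], [0, 0, -8, 0, 0, 0], [0, 0, 0, 0, 0, 0]]}}

```text
time: 12.6
tool_pos: [0.5504, 0.4199, 0.0614]
ee_rot: [-3.139, -0.0, 2.222]
wrist_force: [-0.4, -0.8, -1.2]
width: 0.0453
finger_force: 30.0
```

Emit:
{"fn": "send_rows", "kwargs": {"rows": [[0, 0, -5, 0, 0, 0], [0, 0, -3, 0, 0, 0], [0, 0, 0, 0, 0, 0], [0, 0, 0, 0, 0, 0]]}}

```text
time: 12.93
tool_pos: [0.5513, 0.4205, 0.0555]
ee_rot: [3.141, 0.0, 2.222]
wrist_force: [-0.6, -0.4, -0.6]
width: 0.045
finger_force: 30.0
```

Emit:
{"fn": "send_rows", "kwargs": {"rows": [[-0.5, 0, -3, 0, 0, 0], [0, 0, -1.2, 0, 0, 0], [0, 0, 0, 0, 0, 0], [0, 0, 0, 0, 0, 0]]}}

```text
time: 13.27
tool_pos: [0.5509, 0.4207, 0.0518]
ee_rot: [3.141, 0.0, 2.222]
wrist_force: [-0.8, 0.0, 0.7]
width: 0.0449
finger_force: 30.0
```

Emit:
{"fn": "send_rows", "kwargs": {"rows": [[0, 0, 0, 0, 0, 0], [0, 0, 0, 0, 0, 0], [0, 0, 0, 0, 0, 0], [0, 0, 0, 0, 0, 0], [0, 0, 20, 0, 0, 0], [0, 0, 30, 0, 0, 0], [0, 0, 35, 0, 0, 0], [4, -15, 15, 0, 0, 0]], "grip": 80}}

```text
time: 13.93
tool_pos: [0.5554, 0.4083, 0.1564]
ee_rot: [3.134, -0.001, 2.225]
wrist_force: [1.2, 0.4, 1.0]
width: 0.0801
finger_force: 0.0
```

Emit:
{"fn": "send_rows", "kwargs": {"rows": [[7, -34, 0, 0, 0, 0], [7, -34, 0, 0, 0, 0], [7, -34, 0, 0, 0, 0], [7, -34, 0, 0, 0, 0], [7, -34, 0, 0, 0, 0], [7, -34, 0, 0, 0, 0], [7, -34, 0, 0, 0, 0], [7, -34, 0, 0, 0, 0]], "grip": 94}}

```text
time: 14.6
tool_pos: [0.6105, 0.1305, 0.1507]
ee_rot: [-3.141, 0.0, 2.221]
wrist_force: [0.6, 0.6, 0.4]
width: 0.094
finger_force: 0.0
```

Emit:
{"fn": "send_rows", "kwargs": {"rows": [[7, -34, 0, 0, 0, 0], [7, -34, 0, 0, 0, 0], [7, -34, 0, 0, 0, 0], [7, -34, 0, 0, 0, 0], [7, -34, 0, 0, 0, 0], [7, -34, 0, 0, 0, 0], [7, -34, 0, 0, 0, 0], [4.5, -24, 0, 0, 0, 0]]}}

```text
time: 15.27
tool_pos: [0.6636, -0.133, 0.1505]
ee_rot: [-3.14, 0.001, 2.219]
wrist_force: [-0.0, 0.2, 0.2]
width: 0.0941
finger_force: 0.0
```

Emit:
{"fn": "send_rows", "kwargs": {"rows": [[0, 0, 0, 0, 0, 0], [0, 0, 0, 0, 0, 0], [0, 0, 0, 0, 0, 0], [0, 0, 0, 0, 0, 0]]}}

```text
time: 15.6
tool_pos: [0.6638, -0.1276, 0.1511]
ee_rot: [3.142, -0.001, 2.223]
wrist_force: [0.4, 0.8, 0.1]
width: 0.0944
finger_force: 0.0
```

```bash
python3 - <<'E'
from h import *
o=sensors.get_obs(); print(o["tool_pos"],o["ee_rot"])
m,im,g,u,v=wristblob([.6701,-.1631,.08],0,0,"w4",.08)
t=optics.camera_model("top"); i=optics.snapshot("top")[:,:,::-1]; p=proj(t,np.array([.5497,.4214,.068]))
x,y=int(p[0]),int(p[1]); c=cv2.resize(i[y-40:y+40,x-40:x+40],(480,480),interpolation=cv2.INTER_CUBIC)
cv2.circle(im,(int(u),int(v)),3,(0,0,255),-1)
cv2.imwrite("pics/w4.png",np.hstack([cv2.resize(im[:,100:540],(330,360)),cv2.resize(c,(360,360))]))
gb=i[y-18:y+19,x-18:x+19,0]
b=(gb>150).astype(np.uint8); k,l,st,ce=cv2.connectedComponentsWithStats(b)
print(st[1:],[pt(t,x-18+a[0],y-18+a[1],.068).round(4) for a in ce[1:]])
E
```

```text
[ 0.6638342  -0.12760619  0.15107012] [ 3.14157392e+00 -5.77410304e-04  2.22289364e+00]
pred px 295 309
[[ 11  10  17  17 217]] [array([0.5512, 0.4206, 0.068 ])]
```

View pics/w4.png

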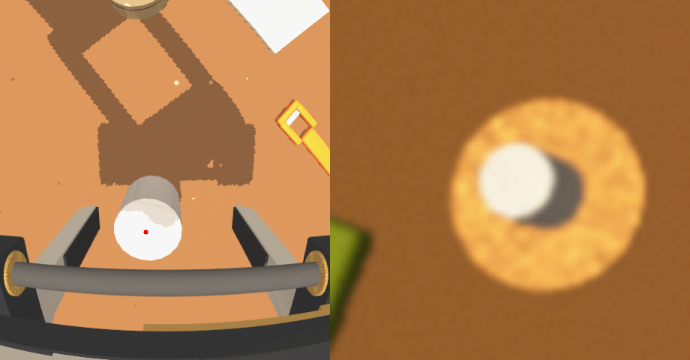

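measure_m sits at (0.551, 0.4206) over the small one. measure_l is where predicted. Moving over it and down.

Emit:
{"fn": "send_rows", "kwargs": {"rows": [[3.3, -18, 0, 0, 0, 0], [3.2, -17.5, 0, 0, 0, 0], [0, 0, 0, 0, 0, 0], [0, 0, 0, 0, 0, 0], [0, 0, 0, 0, 0, 0]]}}

```text
time: 16.12
tool_pos: [0.6707, -0.1646, 0.151]
ee_rot: [3.141, -0.001, 2.221]
wrist_force: [0.1, -0.1, 0.6]
width: 0.0941
finger_force: 0.0
```

Emit:
{"fn": "send_rows", "kwargs": {"rows": [[0, 0, -15, 0, 0, 0], [0, 0, -8, 0, 0, 0], [0, 0, 0, 0, 0, 0], [0, 0, 0, 0, 0, 0]]}}

```text
time: 16.45
tool_pos: [0.6701, -0.1635, 0.127]
ee_rot: [-3.14, -0.002, 2.222]
wrist_force: [0.2, -0.7, 0.0]
width: 0.0943
finger_force: 0.0
```

Emit:
{"fn": "send_rows", "kwargs": {"rows": [[0, 0, -20, 0, 0, 0], [0, 0, -20, 0, 0, 0], [0, 0, -17, 0, 0, 0], [0, 0, -10, 0, 0, 0], [0, 0, -4, 0, 0, 0], [0, 0, 0, 0, 0, 0], [0, 0, 0, 0, 0, 0]]}}

```text
time: 17.03
tool_pos: [0.6713, -0.1642, 0.0583]
ee_rot: [3.141, 0.001, 2.222]
wrist_force: [0.1, -0.0, -0.3]
width: 0.0941
finger_force: 0.0
```

Emit:
{"fn": "send_rows", "kwargs": {"rows": [[0, 0, 0, 0, 0, 0], [0, 0, 0, 0, 0, 0], [0, 0, 0, 0, 0, 0], [0, 0, 0, 0, 0, 0], [0, 0, 0, 0, 0, 0], [0, 0, 0, 0, 0, 0], [0, 0, 0, 0, 0, 0]], "grip": 45}}

```text
time: 17.62
tool_pos: [0.671, -0.1641, 0.0577]
ee_rot: [3.141, 0.001, 2.222]
wrist_force: [0.1, 0.1, 1.8]
width: 0.0628
finger_force: 30.0
```

Emit:
{"fn": "send_rows", "kwargs": {"rows": [[0, 0, 15, 0, 0, 0], [0, 0, 30, 0, 0, 0], [0, 0, 35, 0, 0, 0], [0, 0, 25, 0, 0, 0], [-4, 20, 12, 0, 0, 0], [-7, 34, 0, 0, 0, 0], [-7, 34, 0, 0, 0, 0], [-7, 34, 0, 0, 0, 0]]}}

```text
time: 18.28
tool_pos: [0.6452, -0.0412, 0.1741]
ee_rot: [-3.142, -0.0, 2.22]
wrist_force: [1.3, 1.1, -1.1]
width: 0.0624
finger_force: 30.0
```

Emit:
{"fn": "send_rows", "kwargs": {"rows": [[-7, 34, 0, 0, 0, 0], [-7, 34, 0, 0, 0, 0], [-7, 34, 0, 0, 0, 0], [-7, 34, 0, 0, 0, 0], [-7, 34, 0, 0, 0, 0], [-7, 34, 0, 0, 0, 0], [-7, 34, 0, 0, 0, 0], [-7, 34, 0, 0, 0, 0]]}}

```text
time: 18.95
tool_pos: [0.5888, 0.2314, 0.1737]
ee_rot: [-3.141, -0.0, 2.222]
wrist_force: [0.5, 0.7, -1.1]
width: 0.0625
finger_force: 30.0
```

Emit:
{"fn": "send_rows", "kwargs": {"rows": [[-7, 34, 0, 0, 0, 0], [-7, 34, 0, 0, 0, 0], [-7, 34, 0, 0, 0, 0], [-6, 32, 0, 0, 0, 0], [-5, 20, 0, 0, 0, 0], [0, 0, 0, 0, 0, 0], [0, 0, 0, 0, 0, 0], [0, 0, 0, 0, 0, 0]]}}

```text
time: 19.62
tool_pos: [0.5577, 0.3832, 0.1736]
ee_rot: [-3.14, 0.001, 2.222]
wrist_force: [-0.4, 0.4, -1.2]
width: 0.0632
finger_force: 30.0
```

Emit:
{"fn": "send_rows", "kwargs": {"rows": [[-3.5, 20, 0, 0, 0, 0], [-3, 17, 0, 0, 0, 0], [0, 0, 0, 0, 0, 0], [0, 0, 0, 0, 0, 0], [0, 0, 0, 0, 0, 0], [0, 0, 0, 0, 0, 0]]}}

```text
time: 20.12
tool_pos: [0.5516, 0.42, 0.1742]
ee_rot: [-3.141, 0.001, 2.221]
wrist_force: [1.0, 0.1, -0.8]
width: 0.0627
finger_force: 30.0
```

Emit:
{"fn": "send_rows", "kwargs": {"rows": [[0, 0, -10, 0, 0, 0], [0, 0, -10, 0, 0, 0], [0, 0, 0, 0, 0, 0], [0, 0, 0, 0, 0, 0]]}}

```text
time: 20.45
tool_pos: [0.5505, 0.4201, 0.1519]
ee_rot: [-3.138, -0.0, 2.221]
wrist_force: [-0.7, 0.3, -0.8]
width: 0.0625
finger_force: 30.0
```

Lowering: z 152 → 63.7 in all.

Emit:
{"fn": "send_rows", "kwargs": {"rows": [[0.5, 0.5, -10, 0, 0, 0], [0, 0, -10, 0, 0, 0], [0, 0, -10, 0, 0, 0], [0, 0, -10, 0, 0, 0], [0, 0, -10, 0, 0, 0], [0, 0, -10, 0, 0, 0], [0, 0, -10, 0, 0, 0], [0, 0, -5, 0, 0, 0]]}}

```text
time: 21.12
tool_pos: [0.5509, 0.421, 0.0767]
ee_rot: [-3.139, -0.0, 2.222]
wrist_force: [0.3, 0.2, -1.2]
width: 0.0628
finger_force: 30.0
```

Emit:
{"fn": "send_rows", "kwargs": {"rows": [[0, 0, -5, 0, 0, 0], [0, 0, 0, 0, 0, 0], [0, 0, 0, 0, 0, 0], [0, 0, 0, 0, 0, 0]]}}

```text
time: 21.45
tool_pos: [0.5521, 0.4218, 0.075]
ee_rot: [3.14, 0.0, 2.222]
wrist_force: [-0.3, 0.1, -0.7]
width: 0.0625
finger_force: 30.0
```

Emit:
{"fn": "send_rows", "kwargs": {"rows": [[-1, -1, -5, 0, 0, 0], [0, 0, -3, 0, 0, 0], [0, 0, -2.5, 0, 0, 0], [0, 0, 0, 0, 0, 0], [0, 0, 0, 0, 0, 0]]}}

```text
time: 21.87
tool_pos: [0.5507, 0.4205, 0.0638]
ee_rot: [3.141, 0.0, 2.222]
wrist_force: [0.2, 1.1, 0.1]
width: 0.0627
finger_force: 30.0
```

Emit:
{"fn": "send_rows", "kwargs": {"rows": [[0, 0, -1, 0, 0, 0], [0, 0, 0, 0, 0, 0], [0, 0, 0, 0, 0, 0]]}}

```text
time: 22.12
tool_pos: [0.5507, 0.4205, 0.0637]
ee_rot: [3.141, 0.0, 2.222]
wrist_force: [-2.0, -1.2, 5.4]
width: 0.0626
finger_force: 30.0
```

Contact at about 5 N at the expected height. Releasing, then on to the wide crock.

Emit:
{"fn": "send_rows", "kwargs": {"rows": [[0, 0, 0, 0, 0, 0], [0, 0, 0, 0, 0, 0], [0, 0, 0, 0, 0, 0], [0, 0, 0, 0, 0, 0], [0, 0, 20, 0, 0, 0], [0, 0, 30, 0, 0, 0], [0, 0, 35, 0, 0, 0], [-1, -10, 15, 0, 0, 0]], "grip": 94}}

```text
time: 22.78
tool_pos: [0.551, 0.4125, 0.1675]
ee_rot: [3.134, -0.0, 2.223]
wrist_force: [-0.1, 0.3, 0.7]
width: 0.0939
finger_force: 0.0
```

Emit:
{"fn": "send_rows", "kwargs": {"rows": [[-3, -34, 0, 0, 0, 0], [-3, -34, 0, 0, 0, 0], [-3, -34, 0, 0, 0, 0], [-3, -34, 0, 0, 0, 0], [-3, -34, 0, 0, 0, 0], [-3, -34, 0, 0, 0, 0], [-3, -34, 0, 0, 0, 0], [-3, -34, 0, 0, 0, 0]]}}

```text
time: 23.45
tool_pos: [0.5248, 0.1363, 0.162]
ee_rot: [-3.141, 0.0, 2.222]
wrist_force: [1.1, -0.8, 0.2]
width: 0.0942
finger_force: 0.0
```

Emit:
{"fn": "send_rows", "kwargs": {"rows": [[-3, -34, -10, 0, 0, 0], [-3, -34, -15, 0, 0, 0], [-3, -30, -15, 0, 0, 0], [-2, -16, -15, 0, 0, 0], [0, 0, 0, 0, 0, 0], [0, 0, 0, 0, 0, 0], [0, 0, 0, 0, 0, 0], [0, 0, 0, 0, 0, 0]]}}

```text
time: 24.12
tool_pos: [0.5155, 0.0254, 0.1088]
ee_rot: [3.14, 0.001, 2.223]
wrist_force: [1.3, 0.2, 1.5]
width: 0.094
finger_force: 0.0
```

```bash
python3 - <<'E'
from h import *
o=sensors.get_obs(); print(o["tool_pos"],o["ee_rot"])
m,im,g,u,v=wristblob([.5143,.0194,.044],0,0,"w5",.044)
t=optics.camera_model("top"); i=optics.snapshot("top")[:,:,::-1]; p=proj(t,np.array([.5497,.4214,.086]))
x,y=int(p[0]),int(p[1]); c=cv2.resize(i[y-40:y+40,x-40:x+40],(480,480),interpolation=cv2.INTER_CUBIC)
cv2.circle(im,(int(u),int(v)),3,(0,0,255),-1)
cv2.imwrite("pics/w5.png",np.hstack([cv2.resize(im[:,100:540],(330,360)),cv2.resize(c,(360,360))]))
gb=i[y-22:y+23,x-22:x+23,0]
b=(gb>150).astype(np.uint8); k,l,st,ce=cv2.connectedComponentsWithStats(b)
print(st[1:],[pt(t,x-22+a[0],y-22+a[1],.086).round(4) for a in ce[1:]])
E
```

```text
[0.51545102 0.02535351 0.10880115] [3.13963012e+00 1.13369826e-03 2.22305691e+00]
pred px 312 272
[[ 11  11  23  23 421]] [array([0.55  , 0.4213, 0.086 ])]
```

View pics/w5.png

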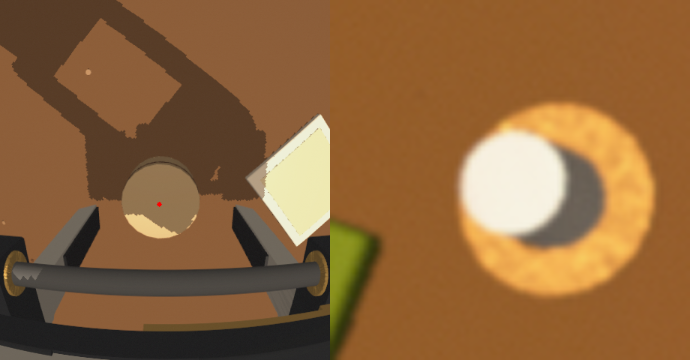

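The large measure stands at (0.550, 0.4213), so the nest is complete and centred. The wide crock is at its predicted spot. Grasping it.

Emit:
{"fn": "send_rows", "kwargs": {"rows": [[-1, -6, -15, 0, 0, 0], [0, 0, -15, 0, 0, 0], [0, 0, 0, 0, 0, 0], [0, 0, 0, 0, 0, 0], [0, 0, 0, 0, 0, 0]]}}

```text
time: 24.63
tool_pos: [0.5143, 0.019, 0.0787]
ee_rot: [3.14, 0.001, 2.223]
wrist_force: [-0.2, 0.3, -0.5]
width: 0.0941
finger_force: 0.0
```

Emit:
{"fn": "send_rows", "kwargs": {"rows": [[0, 0, -20, 0, 0, 0], [0, 0, -15, 0, 0, 0], [0, 0, -8, 0, 0, 0], [0, 0, 0, 0, 0, 0], [0, 0, 0, 0, 0, 0]]}}

```text
time: 25.05
tool_pos: [0.514, 0.0186, 0.0352]
ee_rot: [3.141, 0.0, 2.222]
wrist_force: [0.6, 0.6, -0.1]
width: 0.0943
finger_force: 0.0
```

Emit:
{"fn": "send_rows", "kwargs": {"rows": [[0, 0, -2, 0, 0, 0], [0, 0, 0, 0, 0, 0], [0, 0, 0, 0, 0, 0], [0, 0, 0, 0, 0, 0], [0, 0, 0, 0, 0, 0], [0, 0, 0, 0, 0, 0], [0, 0, 0, 0, 0, 0]], "grip": 50}}

```text
time: 25.63
tool_pos: [0.5143, 0.0186, 0.0333]
ee_rot: [3.14, 0.001, 2.222]
wrist_force: [1.8, 1.0, 2.3]
width: 0.0654
finger_force: 30.0
```

Emit:
{"fn": "send_rows", "kwargs": {"rows": [[0, 0, 15, 0, 0, 0], [0, 0, 25, 0, 0, 0], [0, 0, 25, 0, 0, 0], [10, 8.4, 0, 0, 0, 0], [25, 21, 0, 0, 0, 0], [25, 21, 0, 0, 0, 0], [25, 21, 0, 0, 0, 0], [20, 17, 0, 0, 0, 0]]}}

```text
time: 26.3
tool_pos: [0.6194, 0.1088, 0.095]
ee_rot: [-3.14, -0.002, 2.222]
wrist_force: [-0.6, -0.3, -3.4]
width: 0.0654
finger_force: 30.0
```

Emit:
{"fn": "send_rows", "kwargs": {"rows": [[15, 12.8, 0, 0, 0, 0], [0, 0, 0, 0, 0, 0], [0, 0, 0, 0, 0, 0], [0, 0, 0, 0, 0, 0], [0, 0, 0, 0, 0, 0]]}}

```text
time: 26.72
tool_pos: [0.6327, 0.1192, 0.0964]
ee_rot: [-3.139, -0.001, 2.221]
wrist_force: [-0.8, 0.4, -4.4]
width: 0.0654
finger_force: 30.0
```

```bash
python3 - <<'E'
from h import *
o=sensors.get_obs(); print(o["tool_pos"],o["ee_rot"],o["width"])
m,im,g,u,v=wristblob([.634,.12,.008],0,0,"w6",.008)
# tile corners predicted from top-view centre; yaw from top view minAreaRect of the initial picture
t=optics.camera_model("top"); a=cv2.imread("pics/top0.png"); gg=cv2.cvtColor(a,6)[188:245,255:312]
cn=max(cv2.findContours((gg>172).astype(np.uint8),0,1)[0],key=cv2.contourArea)
for c in cv2.boxPoints(cv2.minAreaRect(cn)):
    P=pt(t,c[0]+255,c[1]+188,.008); q=proj(m,P,True); print(P.round(4),q); cv2.circle(im,(int(q[0]),int(q[1])),3,(0,0,255),-1)
cv2.imwrite("pics/w6.png",im)
E
```

```text
[0.6326643  0.11916729 0.0964163 ] [-3.13941037e+00 -1.09876695e-03  2.22129159e+00] 0.06541565853284467
pred px 322 256
[0.5934 0.1817 0.008 ] (np.float64(330.1133583882557), np.float64(146.0586168788123))
[0.6976 0.1612 0.008 ] (np.float64(429.4472669435463), np.float64(263.12135405789996))
[0.6747 0.0572 0.008 ] (np.float64(314.73712673672685), np.float64(350.5713899942083))
[0.5709 0.0787 0.008 ] (np.float64(214.28619157512517), np.float64(248.18769898417602))
```

View pics/w6.png

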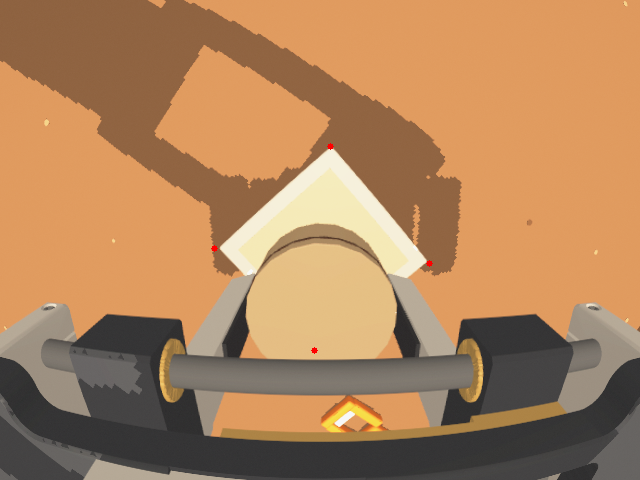

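The tile's visible corners, (330,149), (219,248) and (427,262), agree with the prediction to 5 px or less, and the crock is held squarely. Lowering.

Emit:
{"fn": "send_rows", "kwargs": {"rows": [[1.3, 0.3, -15, 0, 0, 0], [0, 0, -15, 0, 0, 0], [0, 0, -10, 0, 0, 0], [0, 0, -7, 0, 0, 0], [0, 0, 0, 0, 0, 0], [0, 0, 0, 0, 0, 0], [0, 0, 0, 0, 0, 0]]}}

```text
time: 27.35
tool_pos: [0.6356, 0.1199, 0.0517]
ee_rot: [3.14, 0.001, 2.222]
wrist_force: [0.7, 0.1, -3.3]
width: 0.0656
finger_force: 30.0
```

Emit:
{"fn": "send_rows", "kwargs": {"rows": [[-1, 0, -5, 0, 0, 0], [0, 0, -3, 0, 0, 0], [0, 0, -1.5, 0, 0, 0], [0, 0, 0, 0, 0, 0], [0, 0, 0, 0, 0, 0]]}}

```text
time: 27.77
tool_pos: [0.634, 0.12, 0.0414]
ee_rot: [3.141, 0.0, 2.222]
wrist_force: [-0.8, 0.2, -2.2]
width: 0.0655
finger_force: 30.0
```

Emit:
{"fn": "send_rows", "kwargs": {"rows": [[0, 0, -1, 0, 0, 0], [0, 0, 0, 0, 0, 0], [0, 0, 0, 0, 0, 0]]}}

```text
time: 28.02
tool_pos: [0.634, 0.12, 0.0413]
ee_rot: [3.141, 0.0, 2.222]
wrist_force: [-4.9, -0.4, 3.7]
width: 0.0656
finger_force: 30.0
```

Emit:
{"fn": "send_rows", "kwargs": {"rows": [[0, 0, 0, 0, 0, 0], [0, 0, 0, 0, 0, 0], [0, 0, 0, 0, 0, 0], [0, 0, 0, 0, 0, 0], [0, 0, 20, 0, 0, 0], [0, 0, 30, 0, 0, 0], [0, 0, 30, 0, 0, 0], [-9, -14, 10, 0, 0, 0]], "grip": 94}}

```text
time: 28.68
tool_pos: [0.6283, 0.1079, 0.1355]
ee_rot: [3.133, 0.004, 2.224]
wrist_force: [0.4, 0.2, 0.8]
width: 0.094
finger_force: 0.0
```

Emit:
{"fn": "send_rows", "kwargs": {"rows": [[-19, -30, 0, 0, 0, 0], [-19, -30, 0, 0, 0, 0], [-19, -30, 0, 0, 0, 0], [-19, -30, 0, 0, 0, 0], [-19, -30, 0, 0, 0, 0], [-19, -30, 0, 0, 0, 0], [-19, -30, 0, 0, 0, 0], [-19, -30, 0, 0, 0, 0]]}}

```text
time: 29.35
tool_pos: [0.4721, -0.1353, 0.1303]
ee_rot: [3.141, 0.001, 2.222]
wrist_force: [-0.1, -0.8, -0.6]
width: 0.0935
finger_force: 0.0
```

Emit:
{"fn": "send_rows", "kwargs": {"rows": [[-19, -30, 0, 0, 0, 0], [-19, -30, 0, 0, 0, 0], [-19, -30, 0, 0, 0, 0], [-19, -30, 0, 0, 0, 0], [-19, -30, 0, 0, 0, 0], [-11, -15, 0, 0, 0, 0], [0, 0, 0, 0, 0, 0], [0, 0, 0, 0, 0, 0]], "grip": 80}}

```text
time: 30.02
tool_pos: [0.3668, -0.2996, 0.1302]
ee_rot: [3.141, 0.0, 2.219]
wrist_force: [-0.1, 0.2, 0.2]
width: 0.0799
finger_force: 0.0
```

Emit:
{"fn": "send_rows", "kwargs": {"rows": [[0, 0, 0, 0, 0, 0], [0, 0, 0, 0, 0, 0], [0, 0, 0, 0, 0, 0]]}}

```text
time: 30.27
tool_pos: [0.3678, -0.298, 0.1302]
ee_rot: [3.141, -0.0, 2.224]
wrist_force: [-0.2, 0.5, 0.2]
width: 0.0801
finger_force: 0.0
```

```bash
python3 - <<'E'
from h import *
o=sensors.get_obs(); print(o["tool_pos"],o["ee_rot"])
m,im,g,u,v=wristblob([.3672,-.2994,.048],0,0,"w7",.048)
t=optics.camera_model("top"); i=optics.snapshot("top")[:,:,::-1]; p=proj(t,np.array([.634,.12,.052]))
x,y=int(p[0]),int(p[1]); c=i[y-40:y+40,x-40:x+40].copy()
q=[proj(t,np.array([.634+.033*np.cos(a),.12+.033*np.sin(a),.052])) for a in np.linspace(0,6.28,12,endpoint=False)]
c=cv2.resize(c,(400,400),interpolation=cv2.INTER_CUBIC)
for k in q: cv2.circle(c,(int((k[0]-x+40.5)*5),int((k[1]-y+40.5)*5)),2,(0,0,255),-1)
cv2.circle(im,(int(u),int(v)),3,(0,0,255),-1)
cv2.imwrite("pics/w7.png",np.hstack([cv2.resize(im[:,100:540],(366,400)),c]))
E
```

```text
[ 0.36776973 -0.29801759  0.13019431] [ 3.14115193e+00 -6.10035790e-06  2.22391293e+00]
pred px 318 259
```

View pics/w7.png

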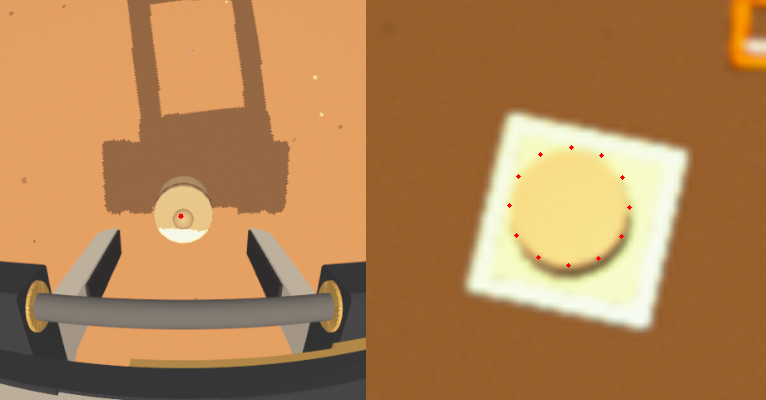

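The wide crock sits centred on the tile at (0.634, 0.120). The narrow crock is under the gripper as predicted. Grasping it.

Emit:
{"fn": "send_rows", "kwargs": {"rows": [[-0.5, -1.2, -20, 0, 0, 0], [0, 0, -25, 0, 0, 0], [0, 0, -20, 0, 0, 0], [0, 0, -15, 0, 0, 0], [0, 0, -8, 0, 0, 0], [0, 0, -5, 0, 0, 0], [0, 0, 0, 0, 0, 0], [0, 0, 0, 0, 0, 0]]}}

```text
time: 31.03
tool_pos: [0.367, -0.3005, 0.0379]
ee_rot: [3.141, 0.001, 2.222]
wrist_force: [0.1, -0.3, -0.1]
width: 0.0803
finger_force: 0.0
```

Emit:
{"fn": "send_rows", "kwargs": {"rows": [[0, 0, 0, 0, 0, 0], [0, 0, 0, 0, 0, 0], [0, 0, 0, 0, 0, 0], [0, 0, 0, 0, 0, 0], [0, 0, 0, 0, 0, 0], [0, 0, 0, 0, 0, 0], [0, 0, 0, 0, 0, 0]], "grip": 30}}

```text
time: 31.62
tool_pos: [0.367, -0.3002, 0.0376]
ee_rot: [3.141, 0.001, 2.222]
wrist_force: [1.1, 1.5, 1.5]
width: 0.0476
finger_force: 30.0
```

Emit:
{"fn": "send_rows", "kwargs": {"rows": [[0, 0, 15, 0, 0, 0], [0, 0, 30, 0, 0, 0], [0, 0, 35, 0, 0, 0], [10, 15, 32, 0, 0, 0], [19, 30, 0, 0, 0, 0], [19, 30, 0, 0, 0, 0], [19, 30, 0, 0, 0, 0], [19, 30, 0, 0, 0, 0]]}}

```text
time: 32.28
tool_pos: [0.4526, -0.1639, 0.1488]
ee_rot: [-3.141, -0.0, 2.221]
wrist_force: [-0.1, -1.2, -1.5]
width: 0.0475
finger_force: 30.0
```

Emit:
{"fn": "send_rows", "kwargs": {"rows": [[19, 30, 0, 0, 0, 0], [19, 30, 0, 0, 0, 0], [19, 30, 0, 0, 0, 0], [19, 30, 0, 0, 0, 0], [19, 30, 0, 0, 0, 0], [19, 30, 0, 0, 0, 0], [19, 30, 0, 0, 0, 0], [19, 30, 0, 0, 0, 0]]}}

```text
time: 32.95
tool_pos: [0.6046, 0.0762, 0.148]
ee_rot: [-3.14, -0.001, 2.222]
wrist_force: [0.9, -0.1, -1.6]
width: 0.0474
finger_force: 30.0
```

Emit:
{"fn": "send_rows", "kwargs": {"rows": [[18, 29, 0, 0, 0, 0], [11, 16, 0, 0, 0, 0], [0, 0, 0, 0, 0, 0], [0, 0, 0, 0, 0, 0], [0, 0, 0, 0, 0, 0], [0, 0, 0, 0, 0, 0]]}}

```text
time: 33.45
tool_pos: [0.6329, 0.1185, 0.1488]
ee_rot: [-3.14, -0.0, 2.221]
wrist_force: [-0.5, -0.5, -2.2]
width: 0.0477
finger_force: 30.0
```

Target is (0.634, 0.120) at z ≈ 89.6.

Emit:
{"fn": "send_rows", "kwargs": {"rows": [[1, 1.5, -15, 0, 0, 0], [0, 0, -15, 0, 0, 0], [0, 0, -10, 0, 0, 0], [0, 0, -6, 0, 0, 0], [0, 0, 0, 0, 0, 0], [0, 0, 0, 0, 0, 0], [0, 0, 0, 0, 0, 0]]}}

```text
time: 34.03
tool_pos: [0.635, 0.1211, 0.1043]
ee_rot: [3.14, 0.001, 2.221]
wrist_force: [0.4, -0.2, -1.4]
width: 0.0476
finger_force: 30.0
```

Emit:
{"fn": "send_rows", "kwargs": {"rows": [[-0.7, -0.8, -7, 0, 0, 0], [0, 0, -4, 0, 0, 0], [0, 0, -2, 0, 0, 0], [0, 0, 0, 0, 0, 0], [0, 0, 0, 0, 0, 0]]}}

```text
time: 34.45
tool_pos: [0.6337, 0.1205, 0.09]
ee_rot: [-3.141, -0.0, 2.222]
wrist_force: [0.6, 0.5, -1.2]
width: 0.0475
finger_force: 30.0
```

Emit:
{"fn": "send_rows", "kwargs": {"rows": [[0, 0, -1, 0, 0, 0], [0, 0, 0, 0, 0, 0], [0, 0, 0, 0, 0, 0]]}}

```text
time: 34.7
tool_pos: [0.634, 0.1205, 0.0897]
ee_rot: [3.141, 0.0, 2.222]
wrist_force: [-0.7, 0.7, -0.1]
width: 0.0477
finger_force: 30.0
```

Seated. Releasing, lifting clear, and checking the result.

Emit:
{"fn": "send_rows", "kwargs": {"rows": [[0, 0, -0.3, 0, 0, 0], [0, 0, 0, 0, 0, 0], [0, 0, 0, 0, 0, 0], [0, 0, 0, 0, 0, 0], [0, 0, 0, 0, 0, 0], [0, 0, 15, 0, 0, 0], [0, 0, 30, 0, 0, 0], [0, 0, 40, 0, 0, 0]], "grip": 85}}

```text
time: 35.37
tool_pos: [0.6315, 0.1202, 0.1703]
ee_rot: [-3.134, -0.005, 2.222]
wrist_force: [0.4, 0.6, -1.2]
width: 0.0852
finger_force: 0.0
```

Emit:
{"fn": "send_rows", "kwargs": {"rows": [[-10, -15, 20, 0, 0, 0], [-20, -30, 0, 0, 0, 0], [-20, -30, 0, 0, 0, 0], [-20, -30, 0, 0, 0, 0], [-20, -30, 0, 0, 0, 0], [-20, -30, 0, 0, 0, 0], [-20, -30, 0, 0, 0, 0], [0, 0, 0, 0, 0, 0]]}}

```text
time: 36.03
tool_pos: [0.5011, -0.0789, 0.1944]
ee_rot: [-3.139, 0.002, 2.216]
wrist_force: [0.4, -0.1, -0.0]
width: 0.0852
finger_force: 0.0
```

Emit:
{"fn": "send_rows", "kwargs": {"rows": [[-20, -30, 0, 0, 0, 0], [-20, -30, 0, 0, 0, 0], [-10, -10, 0, 0, 0, 0], [0, 0, 0, 0, 0, 0], [0, 0, 0, 0, 0, 0], [0, 0, 0, 0, 0, 0], [0, 0, 0, 0, 0, 0], [0, 0, 0, 0, 0, 0]]}}

```text
time: 36.7
tool_pos: [0.4545, -0.1436, 0.1938]
ee_rot: [3.141, -0.0, 2.224]
wrist_force: [0.1, 0.4, -0.3]
width: 0.0853
finger_force: 0.0
```

```bash
python3 - <<'E'
from h import *
t=optics.camera_model("top"); i=optics.snapshot("top")[:,:,::-1].copy(); s=optics.snapshot("scene")[:,:,::-1]
for cx,cy,r,z in [(.634,.12,.024,.1),(.55,.4214,.0305,.086)]:
  pass
a=cv2.resize(i[150:330,30:290],None,fx=1.5,fy=1.5,interpolation=cv2.INTER_CUBIC)
for cx,cy,r,z in [(.634,.12,.024,.1),(.55,.4214,.0305,.086)]:
  for k in np.linspace(0,6.28,8,endpoint=False):
    p=proj(t,np.array([cx+r*np.cos(k),cy+r*np.sin(k),z])); cv2.circle(a,(int((p[0]-30+.5)*1.5),int((p[1]-150+.5)*1.5)),1,(0,0,255),-1)
b=cv2.resize(s[100:310,300:490],(390,431),interpolation=cv2.INTER_CUBIC)[:270+161]
cv2.imwrite("pics/end.png",np.hstack([cv2.copyMakeBorder(a,0,431-a.shape[0],0,0,0),b]))
E
```

```text
(no output)
```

View pics/end.png

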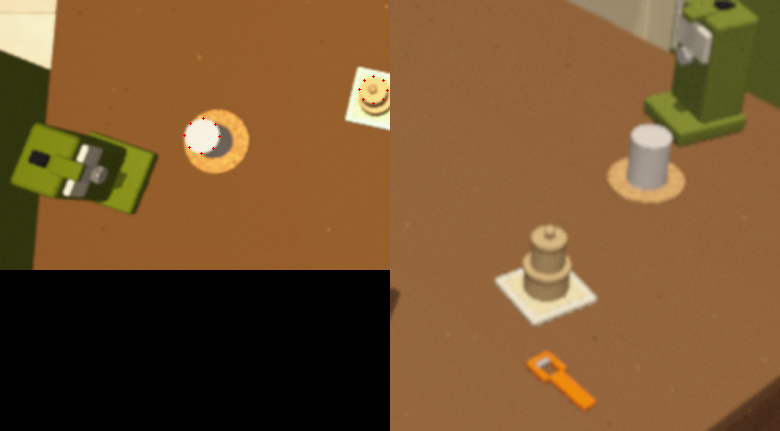

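The measures are nested at the mat's centre and the crocks are stacked upright and centred on the tile. The two tops, at (202,136) and (373,92) in the picture, lie inside the predicted rings.

```bash
python3 -c "
from bench import ticket; print(ticket.close_job())"
```

```text
the job is handed in; nothing more can be done
None
```

The job is handed in after about 37 s of robot time: the three measures are nested in the middle of the cork mat, the narrow crock is stacked on the wide one in the middle of the tile, and I did not touch the can opener, bottle opener or corkscrew.

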